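# Brush out and close the titration cell

## Robot

A 7-joint arm with a two-finger parallel gripper is mounted at the origin on the work surface. World frame = base frame: x ahead of the robot, y to its left, z up, the work surface at z = 0. Lengths are in m, angles in rad, forces in N, time in s.
With the tool pointing down it reaches from about 0.4 to 0.85 m from the base axis. Payload 4.5 kg.
Tool frame: the origin (TCP) lies at the very end of the fingers, on their centre line; the grasp point (between the pads) lies 19 mm behind it (r.grip_point_offset is the distance from the TCP to the grasp point, in m); y points along the fingers, x is the direction in which the jaws open and shut, and the axes are right-handed (so a half turn about y gives the same grasp; the last joint's range is limited). The gripper opens to 88 mm and grips with 3 to 60 N. Pads are 18 mm wide; open, the fingers measure 123 mm over their backs; the gripper's body (75 mm by 187 mm) begins 45 mm behind the grasp point.
Start: joints at [1.31, 0.689, -0.195, 1.565, 0.157, 0.902, -0.215], TCP at [0.182, -0.598, 0.239] pointing down, gripper open.
Joint ranges: [-3.01, 3.01], [-0.46, 2.08], [-1.47, 1.51], [0.13, 2.56], [-1, 4.14], [0.04, 2.09], [-2.66, 2.66]. Speed limits (rad/s): [2.57, 2.57, 3.14, 3.14, 3.14, 3.14, 3.14].

## Interface

Orientations are given as a unit quaternion [x, y, z, w].
In Python, from plant import get_state, snapshot, camera_params, job, r gives the robot as it stands.
- The arm moves only by the tool carry_out, never from a script. Its arguments are lists of equal length, an entry for each row: "offset": the shift along the world's x, y, z in m, a list of three; "twist": the turn about the world's z in degrees. In form: {"offset": [[tx, ty, tz], ...], "twist": [twist, ...]}. A call has 1 to 8 rows; each row shifts and turns the commanded pose from where the row before left it; what a row does not reach is not made up. A row lasts 1/8 s, in which the tool goes at most 62.5 mm and 10.7 degrees, less where a joint would pass 70% of its speed; a pose out of reach is approached as far as the arm can. A call with a gripper value outside its range is refused whole. "grip" is the finger opening in m, from 0 to 0.0881, set as the call begins (left out, the last holds). The fingers move at their own pace and stop on an object; "newtons" is the grip in N (left out, the last holds). Time passes only in rows, so rows that do not move let the fingers close. It gives the time, the measured TCP pose, the force and the opening at its end, in the units of the state.
- get_state(): the state, without advancing time (a new reading comes with each control period).
- snapshot(name): name is "side" or "top"; returns the picture (384x512x3 uint8, red, green, blue); there is no depth.
- camera_params(name): a dict with "camera_matrix" (3x3 intrinsics, pixels), "eye" and "orientation" of the camera in the world. Camera axes: x right, y up, looking along -z (the intrinsics and any distortion apply to the point x, -y, -z); pixel columns grow to the right and rows downward; lengths in m; the calibration is good to about 2 mm. A picture is of the moment at which its call begins. camera_params takes no time and is no camera call.
- job.finish_job(): hands the job in, once; it reports no verdict.
The state is a dict: "clock": time; "q": joint angles; "qd": joint speeds; "joint_torque": joint torques, N m; "tool_pos": TCP position; "eef_rot": TCP orientation; "contact_force": force on the tool from outside, world axes, zero at the start; "moment": the same for the moment, N m; "opening": opening from 0.0 (shut) to 1.0 (fully open).
Only numpy, scipy, OpenCV 4.12 (cv2) and the standard library are available. Lean on these libraries where they do the work, as an engineer would, in place of code of your own. Each camera call takes 0.05 s, during which the arm holds its last target. There are 200 camera calls.

## Task

Brush out the empty titration vessel: with the brush from the clear tumbler go down to the vessel's floor, draw it up at least halfway, go down to the floor again, then stand the brush bristles-down back in its tumbler. Then set the vessel's lid gently and level on the mouth so that it rests loosely on the rubber seal, let go of it, and only then press down on it until it has slipped past the seal and its flange lies flush on the rim all round. Leave everything else on the bench where it is.

Things in the scene. Friction and masses are not known exactly. Their poses are not given: they have to be found in the camera images.
- cell: Titration cell, fixed to the bench: white magnetic stirrer 124 x 120 mm, 50 mm high, dial on its -x side, on a base plate reaching from x = -68 to +138 mm, 140 mm wide; on top a clear glass vessel (76 mm bore) with a grey collar at its mouth (100 mm outside, 82 mm bore, 26 mm high), clamped to a short rod at x = +112 mm. Nothing tops the rim. Origin: bench under the vessel's axis.
- vessel_floor (a point): Centre of the vessel's inner floor, 63 mm above the bench; the vessel is 84 mm deep from here to the rim. z up.
- vessel_mouth (a point): Centre of the vessel's rim plane (flat top of the grey collar, 147 mm above the bench). z up. A black rubber seal of eight springy segments runs round the mouth 9 mm below the rim, free inner diameter 69 mm; its segments yield outwards under the lid's plug.
- lid: White plastic lid, about 140 g, standing on its plug, knob up; any yaw will do. From the origin (centre of the plug's underside) upward: tapered plug 24 mm deep (58 mm across at the foot, widest 77 mm at 13 mm height, then 74 mm), round flange 100 mm across from 24 to 32 mm, round black knob 28 mm across from 32 to 66 mm. Grip it by the knob.
- lid_seat (a point): Centre of the underside of the lid's flange (24 mm above the lid's origin). Home when it meets vessel_mouth. Set loosely on the mouth, the plug rests on the seal with this point about 8 mm above the rim, and centres itself if within about 5 mm. Too firm a set-down would snap it home at once: lower it to 8 to 10 mm above the rim, then let go.
- lid_top (a point): Centre of the flat top of the lid's knob (66 mm above the lid's origin): the place to press. It takes 10 to 15 N straight down to slip the plug past the seal; the lid then stays down with the flange on the rim, this point 42 mm above the rim.
- brush: Beaker brush, 186 mm long, about 90 g, standing upright on its bristles in the tumbler. Origin: centre of the flat bristle end (its lower end); z runs along the brush to the handle. Dark bristle head 64 mm long: stiff core 54 mm across, bristles 68 mm across of which the outer 7 mm gives way without force; thin 7 mm wire stem to 110 mm; round wooden handle 18 mm across from 110 to 186 mm.
- brush_grip (a point): On the brush's axis, 150 mm from the bristle end, the middle of the handle: the place to grip.
- stand: Brush tumbler, fixed to the bench: clear plastic cup, 92 mm outside, 84 mm inside, rim 94 mm above the bench, on a steel foot disc 124 mm across. Origin on the bench under its axis.
- stand_floor (a point): Centre of the tumbler's inner floor, 10 mm above the bench. z up.
- tape: Bystander: roll of packing tape lying flat, 104 mm across, 48 mm tall; origin at the centre of its underside.
- beaker: Bystander: empty glass beaker, 72 mm across, 90 mm tall; origin under its centre.
- bottle_a: Bystander: white reagent bottle with red cap, 64 mm across, 170 mm tall; origin under its centre.
- bottle_b: Bystander: white reagent bottle with green cap, 56 mm across, 140 mm tall; origin under its centre.
- vial: Bystander: small brown glass jar with white cap, 44 mm across, 55 mm tall; origin under its centre.
- electrode: Bystander: pen-shaped white electrode holder with blue tip lying on the bench, about 120 mm long, 12 mm thick; origin at its middle, on the bench.
There are look-alikes about, which are no part of the job. What is shaped like the lid but purple or red is not meant.

How it is judged:
By the outcome, as a careful person would: the job done as asked, in the order asked, and still so for the second after the job is handed in, with the robot touching nothing.
It also fails if it takes over 64 s, if anything falls off the work surface, if the arm or the gripper's body presses on something with over 40 N, if the wrist force passes 120 N, or if a joint passes its speed limit or range.

## Working session

There is one attempt and no reset: what is moved stays moved. The work goes in short steps, Python scripts to look and compute and a tool call to move; the robot and the scene stay as the last step left them, time stands still between calls to the robot, and variables do not carry over. Pictures are saved under pics/ and viewed, about 8 in all and at most 12, crops included, and the job is handed in when it is done.

Besides the shell and the picture viewer there is one more tool, called after ">>>" in YAML: its name, and indented under it one key for each argument. carry_out: Moves the arm, as the interface text tells. Its arguments: {"type":"object","properties":{"offset":{"type":"array"},"twist":{"type":"array"},"grip":{"type":"number"},"newtons":{"type":"number"}},"required":["offset","twist"]}

```bash
mkdir -p pics; ls; python3 - <<'E'
from plant import *
import cv2
for n in("side","top"):
    im=snapshot(n); cv2.imwrite(f"pics/{n}0.png",im[:,:,::-1]); print(n,camera_params(n))
print(get_state())
E
```

```text
pics
side {'camera_matrix': array([[439.73902131,   0.        , 252.93878512],
       [  0.        , 439.73902131, 190.44615346],
       [  0.        ,   0.        ,   1.        ]]), 'eye': array([ 0.42435919, -0.95841098,  0.80325292]), 'orientation': array([ 0.47648461, -0.01792646, -0.05113914,  0.87751117])}
top {'camera_matrix': array([[358.21521217,   0.        , 255.652553  ],
       [  0.        , 358.21521217, 187.15142313],
       [  0.        ,   0.        ,   1.        ]]), 'eye': array([0.33646963, 0.08346416, 1.17912452]), 'orientation': array([ 0.06379531, -0.07300092, -0.7002622 ,  0.70727214])}
{'clock': 0.1, 'q': array([ 1.30982478,  0.6898953 , -0.19451379,  1.5661784 ,  0.15729515,
        0.90248055, -0.21511078]), 'qd': array([ 0.00130469, -0.00252436, -0.00156977, -0.00195097,  0.0006149 ,
        0.00170669, -0.00037428]), 'joint_torque': array([-2.97719700e-03, -5.28501034e+01, -1.27151929e+00, -1.53836989e+01,
       -5.25738881e-02,  2.00145725e-03,  4.73142848e-05]), 'tool_pos': array([ 0.18138065, -0.59754805,  0.23800949]), 'eef_rot': array([-0.56771694,  0.42160717, -0.42066973,  0.56831492]), 'contact_force': array([-0.45415748, -0.49766129,  0.20958834]), 'moment': array([ 0.03398419, -0.00056015,  0.008331  ]), 'opening': 1.0022259860005172}
```

View pics/side0.png

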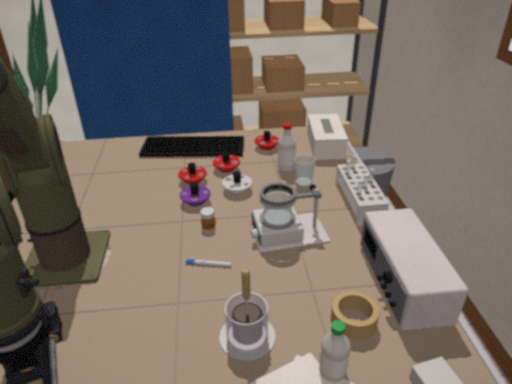

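View pics/top0.png

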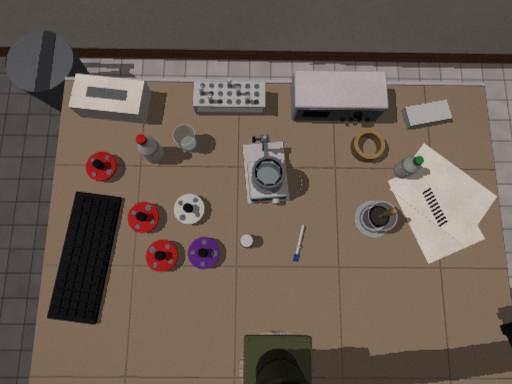

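The side view shows the brush in its tumbler at about (246,320), the cell at (278,215) and the white lid at (237,183). In the top view the tumbler is at (378,216), the cell at (268,172) and the lid at (189,209). Next I'll enlarge these.

```bash
cat > h.py <<'E'
import numpy as np, cv2
from plant import *
from scipy.spatial.transform import Rotation as R
def ray(n,u,v):
    p=camera_params(n);K=p["camera_matrix"];d=np.array([(u-K[0,2])/K[0,0],-(v-K[1,2])/K[1,1],-1])
    return p["eye"],R.from_quat(p["orientation"]).apply(d)
def at_z(n,u,v,z):
    e,d=ray(n,u,v);return e+d*(z-e[2])/d[2]
def proj(n,P):
    p=camera_params(n);K=p["camera_matrix"];c=R.from_quat(p["orientation"]).inv().apply(np.atleast_2d(P)-p["eye"])
    return np.c_[K[0,0]*c[:,0]/-c[:,2]+K[0,2],K[1,1]*-c[:,1]/-c[:,2]+K[1,2]]
def tri(a,b):
    # rays (n,u,v) -> least-squares point and miss
    A=[];B=[]
    for n,u,v in(a,b):
        e,d=ray(n,u,v);d/=np.linalg.norm(d);M=np.eye(3)-np.outer(d,d);A.append(M);B.append(M@e)
    x=np.linalg.solve(sum(A),sum(B));return x
def circ(c,rad,z):
    t=np.linspace(0,2*np.pi,73);return np.c_[c[0]+rad*np.cos(t),c[1]+rad*np.sin(t),0*t+z]
def crop(n,im,u0,v0,w,h,s,circles=()):
    o=cv2.resize(im[v0:v0+h,u0:u0+w,::-1],None,fx=s,fy=s,interpolation=cv2.INTER_CUBIC)
    for P,col in circles:
        q=((proj(n,P)-[u0,v0]+.5)*s).astype(np.int32);cv2.polylines(o,[q],False,col,1)
    return o
E
cat > m.py <<'E'
from h import *
T=cv2.imread("pics/top0.png")[:,:,::-1];S=cv2.imread("pics/side0.png")[:,:,::-1]
# initial guesses
print("cell",at_z("top",268,172,.147),"lid",at_z("top",188,208,.066),"stand",at_z("top",376,217,.094), "brush top tri",tri(("side",246,271),("top",391,209)))
a=[crop("top",T,340,180,66,75,4),crop("top",T,236,134,66,75,4),crop("top",T,156,172,66,75,4)]
b=[crop("side",S,213,262,66,100,4)[:300],crop("side",S,245,175,66,75,4),crop("side",S,205,160,66,75,4)]
cv2.imwrite("pics/m.png",np.vstack([np.hstack(a),np.hstack(b)]))
E
python3 m.py
```

```text
cell [0.58523072 0.03465599 0.147     ] lid [0.48623313 0.28056344 0.066     ] stand [ 0.46081537 -0.29791091  0.094     ] brush top tri [ 0.47124046 -0.3085141   0.18759824]
```

View pics/m.png

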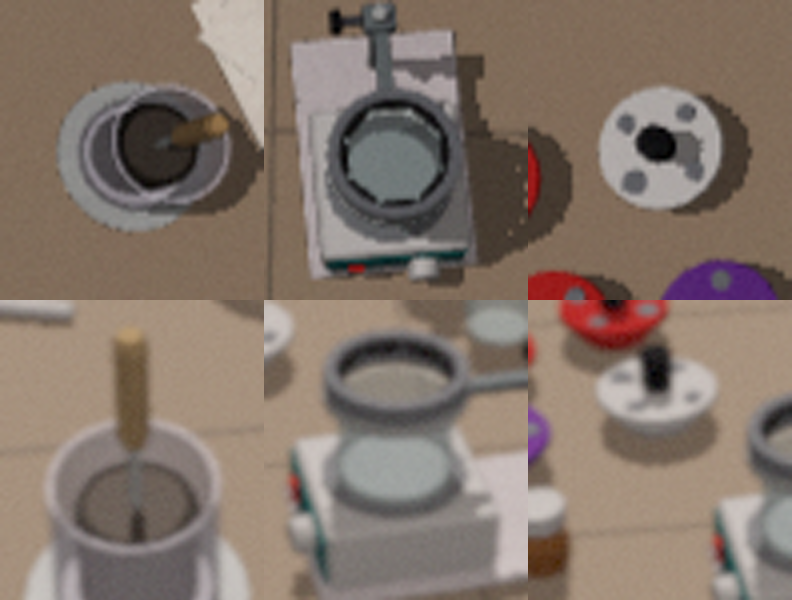

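```bash
cat > m2.py <<'E'
from h import *
T=cv2.imread("pics/top0.png")[:,:,::-1];S=cv2.imread("pics/side0.png")[:,:,::-1]
st=at_z("top",383,216.3,.094);print("stand",st,"foot",at_z("top",372,218.6,.003))
ce=at_z("top",268.5,171,.147);li=at_z("top",189,208.7,.032);bt=tri(("side",245.6,270.3),("top",394,210.5))
print("cell",ce,"lid",li,"brushtop",bt)
# cell side check
print(proj("side",[bt]),proj("top",[bt]))
G=(0,255,0)
C=[(circ(st,.046,.094),G),(circ(st,.062,.003),G),(circ(ce,.050,.147),G),(circ(ce,.041,.147),G),(circ(li,.050,.032),G),(circ(li,.014,.066),(255,0,255)),(circ(bt,.009,.196),(255,0,255)),(circ(st,.027,.074),(255,255,0))]
a=[crop("top",T,340,180,66,75,4,C),crop("top",T,236,134,66,75,4,C),crop("top",T,156,172,66,75,4,C)]
b=[crop("side",S,213,262,66,100,4,C)[:300],crop("side",S,245,175,66,75,4,C),crop("side",S,205,160,66,75,4,C)]
cv2.imwrite("pics/m2.png",np.vstack([np.hstack(a),np.hstack(b)]))
E
python3 m2.py
```

```text
stand [ 0.46317827 -0.319511    0.094     ] foot [ 0.4658037 -0.3163138  0.003    ]
cell [0.58829457 0.0331791  0.147     ] lid [0.48857319 0.28327309 0.032     ] brushtop [ 0.46817056 -0.31394767  0.19440399]
[[245.49616692 270.3212616 ]] [[393.99537755 210.42431276]]
```

View pics/m2.png

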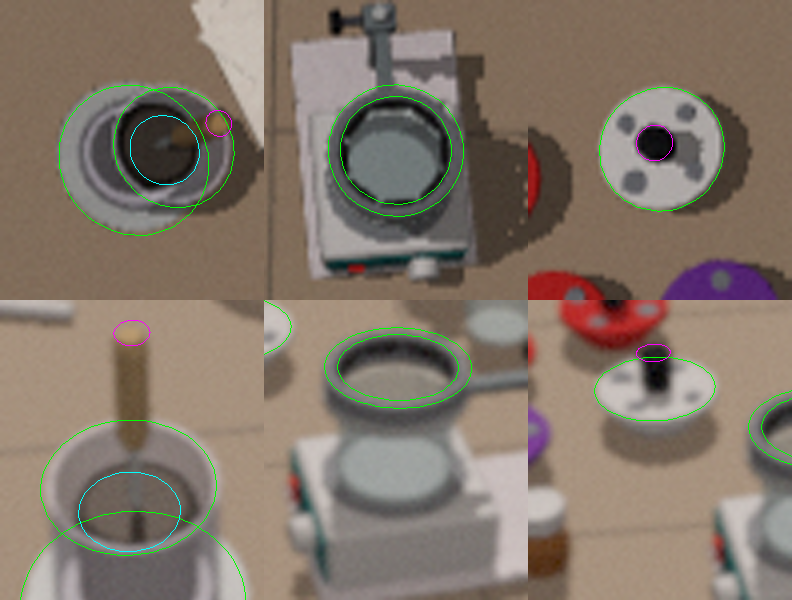

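```bash
python3 - <<'E'
from h import *
s=get_state();print(R.from_quat(s["eef_rot"]).as_matrix().round(3),s["tool_pos"],r.grip_point_offset)
for n,u,v,z in(("bottle_b",407,167,.0),("tape",369,146,.048),("bottle_a",146,145,.1),("beaker",186,140,.05)):print(n,at_z("top",u,v,z).round(3))
E
```

```text
[[ 0.291 -0.001  0.957]
 [-0.957  0.001  0.291]
 [-0.002 -1.    -0.   ]] [ 0.18138065 -0.59754805  0.23800949] 0.0187
bottle_b [ 0.644 -0.447  0.   ]
tape [ 0.701 -0.304  0.048]
bottle_a [0.679 0.415 0.1  ]
beaker [0.714 0.3   0.05 ]
```

>>> carry_out:
  offset:
    - [0.036,0.035,0.002]
    - [0.036,0.035,0.002]
    - [0.036,0.035,0.001]
    - [0.036,0.035,0.001]
    - [0.036,0.036,0.001]
    - [0.036,0.036,0.001]
    - [0.036,0.036,0.001]
    - [0.033,0.035,0.001]
  twist: [5,5,5,5,5,5,5,5]
  grip: 0.088

```text
clock: 1.1
tool_pos: [0.4676, -0.3136, 0.2485]
eef_rot: [-0.678, 0.2, -0.2, 0.678]
contact_force: [1.0, 0.3, 0.1]
opening: 1.001
```

>>> carry_out:
  offset:
    - [0,0,0]
    - [0,0,0]
  twist: [0,0]

```text
clock: 1.35
tool_pos: [0.4658, -0.3156, 0.2483]
eef_rot: [0.678, -0.202, 0.201, -0.677]
contact_force: [-0.4, -0.9, 0.2]
opening: 0.997
```

>>> carry_out:
  offset:
    - [0.001,0.001,-0.025]
    - [0,0,-0.03]
    - [0,0,-0.03]
    - [0,0,-0.015]
    - [0,0,-0.007]
    - [0,0,0]
    - [0,0,0]
  twist: [0,0,0,0,0,0,0]

```text
clock: 2.22
tool_pos: [0.4682, -0.3145, 0.1426]
eef_rot: [0.678, -0.201, 0.202, -0.678]
contact_force: [-0.2, -0.1, -0.1]
opening: 1.0
```

>>> carry_out:
  offset:
    - [0,0,0]
    - [0,0,0]
    - [0,0,0]
    - [0,0,0]
    - [0,0,0]
    - [0,0,0]
    - [0,0,0]
    - [0,0,0]
  twist: [0,0,0,0,0,0,0,0]
  grip: 0.0
  newtons: 30

```text
clock: 3.22
tool_pos: [0.4675, -0.314, 0.1417]
eef_rot: [-0.678, 0.201, -0.201, 0.678]
contact_force: [0.5, -0.6, -0.7]
opening: 0.193
```

>>> carry_out:
  offset:
    - [0,0,0.015]
    - [0,0,0.025]
    - [0,0,0.03]
    - [0,0,0.03]
    - [0,0,0.03]
    - [0,0,0.03]
    - [0,0,0.018]
    - [0,0,0]
  twist: [0,0,0,0,0,0,0,0]

```text
clock: 4.22
tool_pos: [0.4684, -0.3143, 0.3218]
eef_rot: [0.678, -0.2, 0.203, -0.677]
contact_force: [0.5, 0.5, -1.0]
opening: 0.189
```

>>> carry_out:
  offset:
    - [0.01,0.027,0.0]
    - [0.016,0.046,0.0]
    - [0.016,0.046,0.0]
    - [0.016,0.046,0]
    - [0.016,0.046,0]
    - [0.016,0.046,0]
    - [0.016,0.046,0]
    - [0.014,0.044,0]
  twist: [5,5,5,5,5,5,5,5]

```text
clock: 5.22
tool_pos: [0.5869, 0.0366, 0.3189]
eef_rot: [-0.705, -0.045, 0.046, 0.706]
contact_force: [0.1, -0.3, -0.9]
opening: 0.196
```

>>> carry_out:
  offset:
    - [0,0,0]
    - [0,0,0]
    - [0,0,0]
  twist: [0,0,0]

```text
clock: 5.6
tool_pos: [0.5871, 0.0317, 0.3193]
eef_rot: [0.706, 0.042, -0.042, -0.706]
contact_force: [0.1, -0.2, -0.8]
opening: 0.196
```

```bash
cat > look.py <<'E'
from h import *
import sys
nm=sys.argv[1]
S=snapshot("side");T=snapshot("top");s=get_state();p=s["tool_pos"];print(p,s["contact_force"])
ce=(.587,.033);G=(0,255,0)
C=[(circ(ce,.050,.147),G),(circ(ce,.041,.147),G)]+[(circ(p,.034,p[2]+.019-.15),(255,255,0)),(np.array([[p[0],p[1],p[2]-.131],p]),(255,0,255))]
a=[crop("top",T,218,115,100,150,4,[]),crop("side",S,225,110,100,150,4,C)]
cv2.imwrite(f"pics/{nm}.png",np.hstack(a))
E
python3 look.py l1
```

```text
[0.58735701 0.03173389 0.31961076] [ 0.02806322 -0.79248626 -0.25421328]
```

View pics/l1.png

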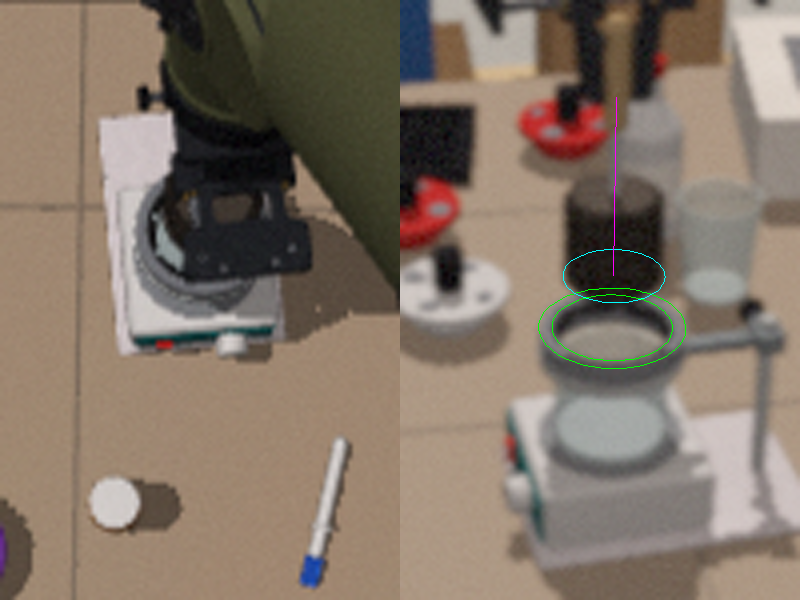

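The brush hangs straight and is centred over the mouth: head at x≈613, collar spanning 540–685 in the side crop. I'll lower it now.

>>> carry_out:
  offset:
    - [0,0.001,-0.02]
    - [0,0,-0.02]
    - [0,0,-0.02]
    - [0,0,-0.02]
    - [0,0,-0.02]
    - [0,0,-0.015]
    - [0,0,-0.006]
    - [0,0,0]
  twist: [0,0,0,0,0,0,0,0]

```text
clock: 6.7
tool_pos: [0.5877, 0.0338, 0.1987]
eef_rot: [-0.706, -0.042, 0.042, 0.706]
contact_force: [0.2, -0.9, -0.7]
opening: 0.191
```

>>> carry_out:
  offset:
    - [0,0,-0.003]
    - [0,0,-0.001]
    - [0,0,0]
  twist: [0,0,0]

```text
clock: 7.08
tool_pos: [0.5877, 0.034, 0.1949]
eef_rot: [0.706, 0.043, -0.042, -0.706]
contact_force: [0.1, 0.5, -1.1]
opening: 0.193
```

>>> carry_out:
  offset:
    - [0,0,-0.001]
    - [0,0,-0.001]
    - [0,0,0]
  twist: [0,0,0]

```text
clock: 7.45
tool_pos: [0.5881, 0.0341, 0.1945]
eef_rot: [0.706, 0.043, -0.042, -0.706]
contact_force: [-2.7, -0.7, 11.9]
opening: 0.192
```

>>> carry_out:
  offset:
    - [0,0,-0.001]
    - [0,0,0]
    - [0,0,0]
  twist: [0,0,0]

```text
clock: 7.82
tool_pos: [0.5883, 0.0342, 0.1945]
eef_rot: [0.706, 0.043, -0.041, -0.706]
contact_force: [-4.0, -0.7, 17.4]
opening: 0.193
```

That's floor contact. Now I'll draw it up 60 mm and go back down.

>>> carry_out:
  offset:
    - [0,0,0.01]
    - [0,0,0.02]
    - [0,0,0.02]
    - [0,0,0.01]
    - [0,0,0]
  twist: [0,0,0,0,0]

```text
clock: 8.45
tool_pos: [0.5879, 0.034, 0.2521]
eef_rot: [-0.706, -0.043, 0.042, 0.706]
contact_force: [-0.2, 0.1, -0.8]
opening: 0.197
```

>>> carry_out:
  offset:
    - [0,0,-0.01]
    - [0,0,-0.02]
    - [0,0,-0.02]
    - [0,0,-0.006]
    - [0,0,-0.003]
    - [0,0,0]
    - [0,0,0]
  twist: [0,0,0,0,0,0,0]

```text
clock: 9.32
tool_pos: [0.5865, 0.0338, 0.1947]
eef_rot: [0.706, 0.042, -0.043, -0.705]
contact_force: [-5.7, -1.5, 19.4]
opening: 0.195
```

>>> carry_out:
  offset:
    - [0,0,0.01]
    - [0,0,0.02]
    - [0,0,0.025]
    - [0,0,0.025]
    - [0,0,0.025]
    - [0,0,0.022]
    - [0,0,0]
    - [0,0,0]
  twist: [0,0,0,0,0,0,0,0]

```text
clock: 10.32
tool_pos: [0.5871, 0.0337, 0.3186]
eef_rot: [0.706, 0.042, -0.043, -0.706]
contact_force: [-0.8, 0.2, -0.7]
opening: 0.198
```

>>> carry_out:
  offset:
    - [-0.01,-0.027,0.0]
    - [-0.016,-0.046,0.0]
    - [-0.016,-0.046,0.0]
    - [-0.016,-0.046,0]
    - [-0.016,-0.046,0]
    - [-0.016,-0.046,0]
    - [-0.016,-0.046,0]
    - [-0.014,-0.046,0]
  twist: [-5,-5,-5,-5,-5,-5,-5,-5]

```text
clock: 11.32
tool_pos: [0.4662, -0.3163, 0.3184]
eef_rot: [-0.677, 0.203, -0.202, 0.678]
contact_force: [0.5, 0.1, -2.3]
opening: 0.195
```

>>> carry_out:
  offset:
    - [0,0,0]
    - [0,0,0]
    - [0,0,0]
    - [0,0,0]
  twist: [0,0,0,0]

```text
clock: 11.82
tool_pos: [0.4682, -0.3138, 0.3197]
eef_rot: [-0.678, 0.201, -0.201, 0.678]
contact_force: [-1.3, -0.2, -0.0]
opening: 0.199
```

>>> carry_out:
  offset:
    - [-0.001,-0.001,-0.02]
    - [0,0,-0.03]
    - [0,0,-0.03]
    - [0,0,-0.03]
    - [0,0,-0.03]
    - [0,0,-0.02]
    - [0,0,-0.012]
    - [0,0,0]
  twist: [0,0,0,0,0,0,0,0]

```text
clock: 12.82
tool_pos: [0.4666, -0.3156, 0.1473]
eef_rot: [-0.678, 0.202, -0.201, 0.678]
contact_force: [-0.3, 0.2, -0.9]
opening: 0.194
```

>>> carry_out:
  offset:
    - [0,0,-0.003]
    - [0,0,-0.002]
    - [0,0,0]
  twist: [0,0,0]

```text
clock: 13.2
tool_pos: [0.4667, -0.3162, 0.143]
eef_rot: [0.678, -0.201, 0.202, -0.678]
contact_force: [0.3, 0.3, -0.9]
opening: 0.192
```

>>> carry_out:
  offset:
    - [0,0,-0.001]
    - [0,0,-0.001]
    - [0,0,0]
  twist: [0,0,0]

```text
clock: 13.58
tool_pos: [0.4668, -0.3162, 0.1415]
eef_rot: [0.678, -0.201, 0.202, -0.678]
contact_force: [-1.3, -0.6, 5.4]
opening: 0.196
```

Floor contact. Back off by half a millimetre, open, and rise.

>>> carry_out:
  offset:
    - [0,0,0.0005]
    - [0,0,0]
    - [0,0,0]
    - [0,0,0]
    - [0,0,0]
    - [0,0,0]
  twist: [0,0,0,0,0,0]
  grip: 0.088

```text
clock: 14.32
tool_pos: [0.4666, -0.316, 0.1412]
eef_rot: [0.678, -0.201, 0.201, -0.678]
contact_force: [-0.7, -0.4, -0.1]
opening: 0.851
```

>>> carry_out:
  offset:
    - [0,0,0.01]
    - [0,0,0.02]
    - [0,0,0.03]
    - [0,0,0.03]
    - [0,0,0.03]
    - [0,0,0.01]
    - [0,0,0]
  twist: [0,0,0,0,0,0,0]

```text
clock: 15.2
tool_pos: [0.4667, -0.3161, 0.2716]
eef_rot: [0.678, -0.201, 0.202, -0.678]
contact_force: [0.7, -1.1, -0.4]
opening: 0.998
```

>>> carry_out:
  offset:
    - [0.002,0.03,0]
    - [0.002,0.045,0]
    - [0.002,0.045,0]
    - [0.002,0.045,0]
    - [0.002,0.045,0]
    - [0.002,0.045,0]
    - [0.002,0.045,0]
    - [0.002,0.045,0]
  twist: [5,5,5,5,5,5,5,5]
  grip: 0.055

```text
clock: 16.2
tool_pos: [0.4817, 0.0301, 0.27]
eef_rot: [0.706, 0.043, -0.044, -0.706]
contact_force: [0.3, -0.4, 0.4]
opening: 0.624
```

>>> carry_out:
  offset:
    - [0.001,0.045,-0.01]
    - [0.001,0.045,-0.02]
    - [0.001,0.045,-0.03]
    - [0.001,0.045,-0.03]
    - [0.001,0.045,-0.03]
    - [0.002,0.029,-0.02]
    - [0,0,0]
    - [0,0,0]
  twist: [0,0,0,0,0,0,0,0]

```text
clock: 17.2
tool_pos: [0.4893, 0.2813, 0.1307]
eef_rot: [0.707, 0.042, -0.043, -0.705]
contact_force: [0.3, -0.1, 0.7]
opening: 0.624
```

>>> carry_out:
  offset:
    - [0,0,0]
    - [0,0,0]
  twist: [0,0]

```text
clock: 17.45
tool_pos: [0.4902, 0.2818, 0.1318]
eef_rot: [0.706, 0.042, -0.042, -0.706]
contact_force: [-0.0, 0.3, -0.2]
opening: 0.624
```

```bash
cat > look2.py <<'E'
from h import *
import sys
S=snapshot("side");T=snapshot("top");s=get_state();p=s["tool_pos"];print(p,R.from_quat(s["eef_rot"]).as_matrix()[:,0])
C=[(circ(p,.003,p[2]),(255,255,0)),(circ((.4895,.283),.05,.032),(0,255,0)),(circ((.4895,.283),.014,.066),(0,255,0)),(np.array([[p[0],p[1],.066],p]),(255,0,255))]
cv2.imwrite("pics/%s.png"%sys.argv[1],np.hstack([crop("top",T,140,130,80,110,5,[]),crop("side",S,190,100,80,110,5,C)]))
cv2.imwrite("pics/%sS.png"%sys.argv[1],S[:,:,::-1])
E
python3 look2.py l2
```

```text
[0.49002393 0.28228507 0.13173129] [9.92901441e-01 1.18937377e-01 7.93119777e-04]
```

View pics/l2.png

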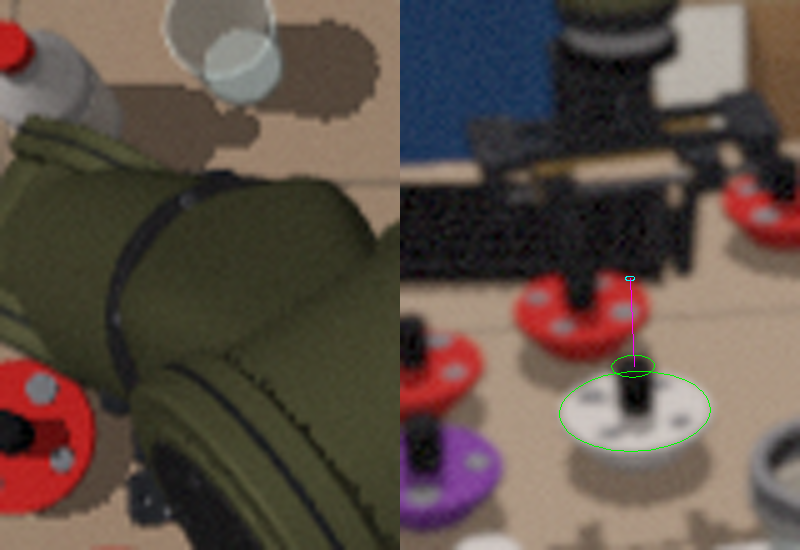

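The lid overlay matches and the knob is directly under the fingers (side crop about (634,380)). I'll go down and grip.

>>> carry_out:
  offset:
    - [0,0.001,-0.02]
    - [0,0,-0.025]
    - [0,0,-0.025]
    - [0,0,-0.015]
    - [0,0,-0.008]
    - [0,0,-0.002]
    - [0,0,0]
    - [0,0,0]
  twist: [0,0,0,0,0,0,0,0]

```text
clock: 18.55
tool_pos: [0.49, 0.2842, 0.0369]
eef_rot: [-0.706, -0.043, 0.042, 0.706]
contact_force: [-0.3, -0.3, 0.4]
opening: 0.621
```

>>> carry_out:
  offset:
    - [0,0,0]
    - [0,0,0]
    - [0,0,0]
    - [0,0,0]
    - [0,0,0]
    - [0,0,0]
  twist: [0,0,0,0,0,0]
  grip: 0.0
  newtons: 20

```text
clock: 19.3
tool_pos: [0.4898, 0.284, 0.0363]
eef_rot: [-0.706, -0.043, 0.042, 0.706]
contact_force: [1.8, 0.1, 0.4]
opening: 0.307
```

>>> carry_out:
  offset:
    - [0,0,0.015]
    - [0,0,0.03]
    - [0,0,0.04]
    - [0,0,0.04]
    - [0,0,0.04]
    - [0,0,0.03]
    - [0,0,0.015]
    - [0,0,0]
  twist: [0,0,0,0,0,0,0,0]

```text
clock: 20.3
tool_pos: [0.4897, 0.2839, 0.2469]
eef_rot: [-0.706, -0.043, 0.042, 0.706]
contact_force: [0.6, 0.2, -1.8]
opening: 0.309
```

>>> carry_out:
  offset:
    - [0.009,-0.02,0]
    - [0.014,-0.036,0]
    - [0.014,-0.036,0]
    - [0.014,-0.036,0]
    - [0.014,-0.036,0]
    - [0.014,-0.036,0]
    - [0.01,-0.03,0]
    - [0.008,-0.021,0]
  twist: [0,0,0,0,0,0,0,0]

```text
clock: 21.3
tool_pos: [0.5859, 0.0305, 0.2442]
eef_rot: [0.706, 0.041, -0.043, -0.705]
contact_force: [0.8, 0.2, -2.3]
opening: 0.308
```

>>> carry_out:
  offset:
    - [0,0,-0.02]
    - [0,0,-0.02]
    - [0,0,0]
    - [0,0,0]
  twist: [0,0,0,0]

```text
clock: 21.8
tool_pos: [0.5865, 0.0332, 0.206]
eef_rot: [-0.706, -0.042, 0.043, 0.706]
contact_force: [0.5, 0.8, -2.1]
opening: 0.313
```

```bash
cat > look3.py <<'E'
from h import *
import sys
S=snapshot("side");T=snapshot("top");s=get_state();p=s["tool_pos"];print(p,s["contact_force"],s["opening"])
zb=p[2]-.0363; G=(0,255,0)
C=[(circ((.587,.033),.05,.147),G),(circ(p,.05,zb+.032),(255,255,0)),(circ(p,.05,zb+.024),(255,255,0))]
print(zb)
cv2.imwrite("pics/%s.png"%sys.argv[1],np.hstack([crop("top",T,218,115,80,110,5,[]),crop("side",S,240,110,80,110,5,C if len(sys.argv)<3 else [])]))
E
python3 look3.py l3
```

```text
[0.58694726 0.03322817 0.20674823] [ 0.36317811  0.94879428 -1.39143723] 0.31023677551152723
0.17044823302259213
```

View pics/l3.png

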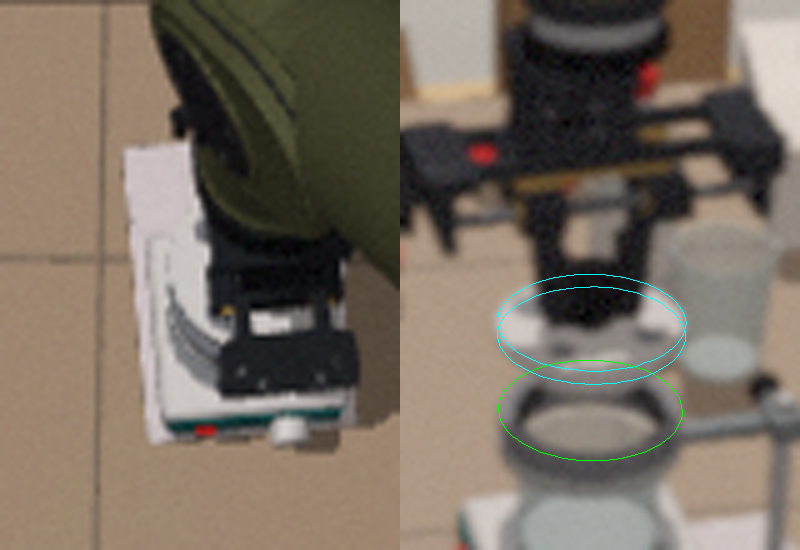

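The lid is level and centred over the collar: lid spans 497–684, collar 500–682. I'll lower it to about 9 mm above the rim.

>>> carry_out:
  offset:
    - [0,0,-0.008]
    - [0,0,-0.008]
    - [0,0,-0.008]
    - [0,0,-0.006]
    - [0,0,-0.003]
    - [0,0,-0.002]
    - [0,0,0]
    - [0,0,0]
  twist: [0,0,0,0,0,0,0,0]

```text
clock: 22.9
tool_pos: [0.5868, 0.033, 0.1715]
eef_rot: [-0.706, -0.043, 0.042, 0.706]
contact_force: [0.3, 0.0, -1.7]
opening: 0.31
```

>>> carry_out:
  offset:
    - [0,0,-0.002]
    - [0,0,0]
    - [0,0,0]
  twist: [0,0,0]

```text
clock: 23.28
tool_pos: [0.5867, 0.033, 0.1693]
eef_rot: [-0.706, -0.043, 0.042, 0.706]
contact_force: [0.4, 0.3, -2.0]
opening: 0.307
```

>>> carry_out:
  offset:
    - [0,0,-0.001]
    - [0,0,0]
    - [0,0,0]
  twist: [0,0,0]

```text
clock: 23.65
tool_pos: [0.5872, 0.033, 0.1685]
eef_rot: [-0.706, -0.043, 0.042, 0.706]
contact_force: [2.3, 0.3, -0.2]
opening: 0.308
```

The seal is just touching and taking the lid's weight, so I'll let go and rise.

>>> carry_out:
  offset:
    - [0,0,0]
    - [0,0,0]
    - [0,0,0]
    - [0,0,0]
    - [0,0,0]
  twist: [0,0,0,0,0]
  grip: 0.06

```text
clock: 24.28
tool_pos: [0.5866, 0.0329, 0.1682]
eef_rot: [0.706, 0.042, -0.043, -0.706]
contact_force: [-0.1, 0.3, 0.9]
opening: 0.681
```

>>> carry_out:
  offset:
    - [0,0,0.01]
    - [0,0,0.02]
    - [0,0,0.03]
    - [0,0,0.03]
    - [0,0,0.01]
    - [0,0,0]
    - [0,0,0]
  twist: [0,0,0,0,0,0,0]

```text
clock: 25.15
tool_pos: [0.5859, 0.0326, 0.2671]
eef_rot: [0.706, 0.042, -0.043, -0.706]
contact_force: [0.0, -1.2, -0.3]
opening: 0.677
```

>>> carry_out:
  offset:
    - [0,0,0]
    - [0,0,0]
    - [0,0,0]
    - [0,0,0]
    - [0,0,0]
    - [0,0,0]
    - [0,0,0]
  twist: [0,0,0,0,0,0,0]
  grip: 0.0

```text
clock: 26.02
tool_pos: [0.5867, 0.033, 0.2683]
eef_rot: [-0.706, -0.043, 0.042, 0.706]
contact_force: [0.6, 0.4, -0.3]
opening: 0.007
```

```bash
python3 - <<'E'
from h import *
S=snapshot("side");s=get_state();print(s["tool_pos"],s["opening"])
C=[(circ((.587,.033),.05,.147+.016),(255,255,0)),(circ((.587,.033),.014,.197),(255,255,0)),(circ((.587,.033),.05,.147),(0,255,0))]
cv2.imwrite("pics/l4.png",np.hstack([crop("side",S,240,130,80,110,5,[]),crop("side",S,240,130,80,110,5,C)]))
E
```

```text
[0.58661376 0.03293877 0.26826794] 0.005073853789557978
```

View pics/l4.png

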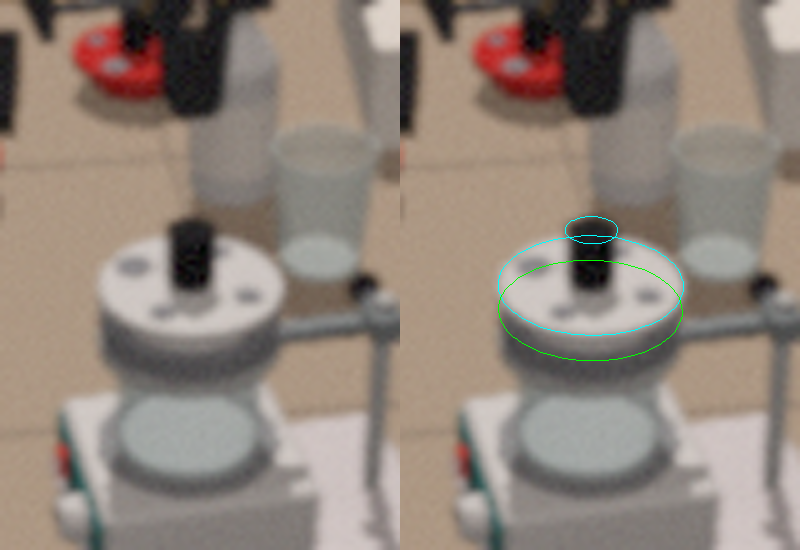

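The lid rests level and loose: its flange outline matches the prediction for 8 mm above the rim (y 235–337 against 236–335). Now I'll press with the fingers shut.

>>> carry_out:
  offset:
    - [0,0,-0.015]
    - [0,0,-0.02]
    - [0,0,-0.015]
    - [0,0,-0.01]
    - [0,0,-0.006]
    - [0,0,-0.002]
    - [0,0,0]
  twist: [0,0,0,0,0,0,0]

```text
clock: 26.95
tool_pos: [0.5869, 0.0331, 0.2005]
eef_rot: [-0.706, -0.043, 0.042, 0.706]
contact_force: [0.0, 0.4, -0.6]
opening: 0.004
```

>>> carry_out:
  offset:
    - [0,0,-0.001]
    - [0,0,-0.001]
    - [0,0,-0.001]
    - [0,0,0]
  twist: [0,0,0,0]

```text
clock: 27.45
tool_pos: [0.587, 0.0331, 0.198]
eef_rot: [0.706, 0.043, -0.042, -0.706]
contact_force: [-0.2, 0.0, 4.7]
opening: 0.008
```

>>> carry_out:
  offset:
    - [0,0,-0.001]
    - [0,0,-0.001]
    - [0,0,0]
  twist: [0,0,0]

```text
clock: 27.82
tool_pos: [0.5875, 0.0333, 0.1968]
eef_rot: [-0.706, -0.043, 0.042, 0.706]
contact_force: [-2.5, -0.8, 9.7]
opening: 0.004
```

>>> carry_out:
  offset:
    - [0,0,-0.001]
    - [0,0,-0.001]
    - [0,0,0]
  twist: [0,0,0]

```text
clock: 28.2
tool_pos: [0.5878, 0.0334, 0.1954]
eef_rot: [-0.706, -0.044, 0.041, 0.706]
contact_force: [-2.0, -1.1, 13.0]
opening: 0.004
```

>>> carry_out:
  offset:
    - [0,0,-0.001]
    - [0,0,-0.001]
    - [0,0,0]
  twist: [0,0,0]

```text
clock: 28.58
tool_pos: [0.5878, 0.0333, 0.193]
eef_rot: [-0.706, -0.044, 0.041, 0.706]
contact_force: [-0.9, -0.6, 8.8]
opening: 0.004
```

>>> carry_out:
  offset:
    - [0,0,-0.001]
    - [0,0,-0.001]
    - [0,0,0]
  twist: [0,0,0]

```text
clock: 28.95
tool_pos: [0.5868, 0.033, 0.1895]
eef_rot: [-0.706, -0.043, 0.042, 0.706]
contact_force: [-1.1, -0.3, 5.5]
opening: 0.007
```

>>> carry_out:
  offset:
    - [0,0,-0.001]
    - [0,0,-0.001]
    - [0,0,0]
  twist: [0,0,0]

```text
clock: 29.32
tool_pos: [0.5869, 0.033, 0.1894]
eef_rot: [0.706, 0.043, -0.042, -0.706]
contact_force: [-4.0, -1.4, 17.5]
opening: 0.004
```

>>> carry_out:
  offset:
    - [0,0,-0.001]
    - [0,0,0]
    - [0,0,0]
  twist: [0,0,0]

```text
clock: 29.7
tool_pos: [0.5869, 0.033, 0.1894]
eef_rot: [0.706, 0.043, -0.042, -0.705]
contact_force: [-6.7, -2.4, 24.9]
opening: 0.009
```

Hard stop at 0.1894 m, so the lid is home. I'll rise clear and check.

>>> carry_out:
  offset:
    - [0,0,0.01]
    - [0,0,0.03]
    - [0,0,0.04]
    - [0,0,0.03]
    - [-0.03,0,0.02]
    - [-0.04,0,0]
    - [-0.03,0,0]
    - [0,0,0]
  twist: [0,0,0,0,0,0,0,0]

```text
clock: 30.7
tool_pos: [0.4847, 0.0326, 0.3162]
eef_rot: [0.706, 0.042, -0.043, -0.705]
contact_force: [-0.1, 0.5, -0.0]
opening: 0.005
```

```bash
python3 - <<'E'
from h import *
S=snapshot("side");s=get_state();print(s["tool_pos"],s["contact_force"])
C=[(circ((.587,.033),.05,.155),(255,255,0)),(circ((.587,.033),.014,.189),(255,255,0))]
cv2.imwrite("pics/l5.png",np.hstack([cv2.resize(S[110:370,150:350,::-1],(400,520)),crop("side",S,240,150,80,104,5,C)]))
E
```

```text
[0.48650269 0.03272301 0.31625152] [ 1.40251619 -0.1057669  -0.56804073]
```

View pics/l5.png

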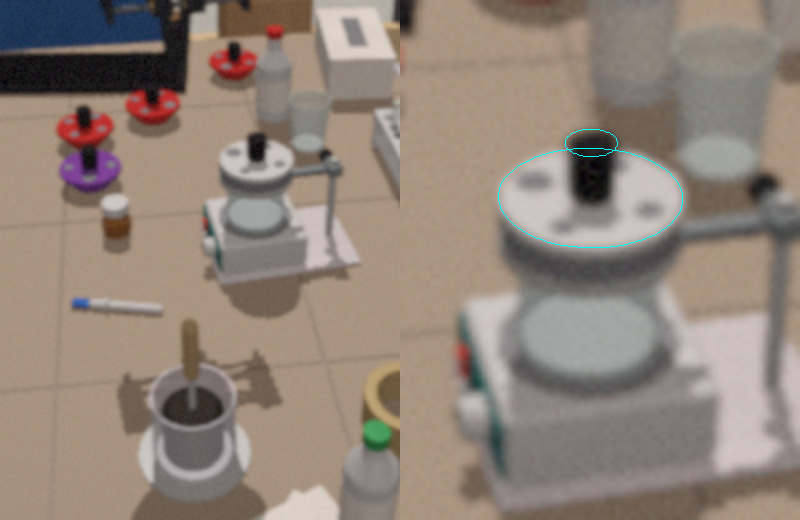

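The lid's flange matches the home outline and sits level, flush all round (left crop about (257,160)). The brush stands upright in its tumbler at about (192,400), and the bystanders are where they were.

```bash
python3 -c "
from plant import *
print(job.finish_job())"
```

```text
the job is handed in; nothing more can be done
None
```

The whole job was done in the order asked and handed in at about 31 s of robot time, well under the 64 s limit.

- **Brushing:** the brush touched the vessel floor at 12–17 N, was drawn up about 58 mm, and touched the floor again at 19 N. It then went back into its tumbler, bristles down, and stands upright.
- **Lid:** I set the lid loosely on the seal and let go. The picture showed it level, about 8 mm above the rim. I then pressed with the fingers shut. The highest force read before it slipped past the seal was 13 N, and it stopped hard at a knob-top height of 0.1894 m (0.189 expected). I pressed up to 25 N against that stop.
- **Last checks:** the final side picture shows the flange on the predicted home outline and level. The brush is upright, the bystanders in view are where they were, and the robot is touching nothing.

No check failed or disagreed. The last look used the side camera only, and the tape roll was only partly in that crop.

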